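Set out the sample-preparation mat

TASK

Set out the grey taped mat for sample preparation, as seen from the robot with 'behind' meaning farther from it: stand the red-lidded jar in the taped square between the green cooling block and the orange tube rack, the blue cup in the square directly behind the jar, the amber bottle in the square directly behind the green cooling block, and lay the pink dish flat on top of the cooling block, each centred. The amber bottle starts under the carousel's clear guard: turn the carousel (it has a black grip on its axis) until the bottle has come round to the open front, let it stand there, and only then take it. Keep the four things upright all the time, leave the dark green bottle standing on the carousel, and let go of everything at the end.

Things in the scene. Friction and masses are not known exactly. Their poses are not given: they have to be found in the camera images.
- amber: Amber bottle with white cap and paper band, diameter 36 mm over its lower 46 mm, cap diameter 28 mm, 60 mm tall in all; 55-112 g. Starts upright on the carousel, in one of the two rear compartments under the clear guard. Origin: centre of underside, z up.
- greenbottle: Dark green bottle with black cap, same shape as the amber one; starts in the other rear compartment and is to stay standing on the carousel (it may ride round with it). Origin: centre of underside.
- jar: White jar with a red lid, diameter 50 mm, 50 mm tall, on the bench. Origin: centre of underside, z up.
- cup: Open blue plastic cup, mouth diameter 46 mm, slightly narrower at the foot, 55 mm tall, mouth up, on the bench. Origin: centre of underside, z up.
- dish: Closed pink round dish with a white band, diameter 56 mm, 16 mm tall, lying flat on the bench. Origin: centre of underside, z up.
- mat: Fixed dark grey mat, 180 mm (x) by 310 mm (y), 2 mm thick, with six blue-taped squares of 80 mm in two rows of three. Origin: centre of underside; its x points away from the robot, y to the robot's left. Square centres at x = -45 mm (near row) and +45 mm (far row), y = -100, 0, +100 mm.
- coldblock: Fixed bright green cooling block, 64 x 64 mm, 30 mm tall, flat top, standing in the left or right square of the mat's near row. Origin: centre of underside (on the mat's top); axes parallel to the mat's, so the square behind it is centred at its x = +90 mm.
- rack: Fixed orange tube rack, 64 x 64 mm, 43 mm tall (62 mm with its four teal-capped tubes), in the other outer square of the near row. Origin: centre of underside; axes as the mat's.
- carousel_base: Fixed foot and clear guard of the carousel. Origin: on the turning axis at bench height; x points to the guarded rear, -x to the open front. The guard covers x = +30 to +130 mm, |y| up to 129 mm; its roof is 95 to 99 mm above the bench: bottles under it cannot be reached from above. Disc radius 110 mm, its top 25 mm above the bench; bottles stand about 75 mm from the axis.
- carousel (a joint): Angle of the carousel's white disc (rad), positive counter-clockwise from above, range -3.1 to 3.1; light friction (0.05 N m), stays where left. Green dividers 15 mm tall form a cross: four compartments (along the base's x and y at 0). On the axis a black bar grip, 50 mm long, 14 mm thick, 118 to 160 mm above the bench, turns with it; it lies along the base's x at 0.
Things that resemble listed ones, but are neither listed nor needed, are in the scene too. What is shaped like the jar but yellow is not meant.

How it is judged:
By the outcome, as a careful person would: the job done as asked, in the order asked, and still so for the second after the job is handed in, with the robot touching nothing.
It also fails if it takes over 128 s, if anything falls off the work surface, if the arm or the gripper's body presses on something with over 40 N, if the wrist force passes 120 N, or if a joint passes its speed limit or range.

ROBOT

A 6-joint arm with a two-finger parallel gripper is mounted at the origin on the work surface. World frame = base frame: x ahead of the robot, y to its left, z up, the work surface at z = 0. Lengths are in mm, angles in rad, forces in N, time in s.
With the tool pointing down it reaches from about 350 to 775 mm from the base axis. Payload 7.3 kg.
Tool frame: the origin (TCP) lies midway between the tips of the shut fingers; the grasp point (between the pads) lies 19 mm behind it; z points along the fingers, y is the line along which they close (so a half turn about z gives the same grasp; the last joint's range is limited). The gripper opens to 92 mm and grips with 3 to 60 N. Pads are 19 mm wide; open, the fingers measure 130 mm over their backs; the gripper's body (75 mm by 190 mm) begins 47 mm behind the grasp point.
Start: joints at [0.977, 0.342, 1.524, -0, 1.275, -0.146], TCP at [227.305, 473.262, 226.741] pointing down, gripper open.
Joint ranges: [-2.53, 2.53], [-0.77, 2.02], [0.04, 2.7], [-1, 4.14], [0.28, 2.66], [-3.11, 3.11]. Speed limits (rad/s): [2.57, 2.57, 3.14, 3.14, 3.14, 3.14].

INTERFACE

Orientations are given as [roll, pitch, yaw] about the fixed x, y, z axes, in that order (R = Rz(yaw) Ry(pitch) Rx(roll)).
In Python, from plant import monitor, optics, workorder gives the robot as it stands. The module is installed in compiled form; this text tells all that it offers.
- The arm moves only by the tool servo_tool, never from a script. Its arguments are lists of equal length, an entry for each row: "linear": the shift along the tool's x, y, z as a fraction of full scale, a list of three; "spin": the turn about the tool's z as a fraction of full scale. In form: {"linear": [[dx, dy, dz], ...], "spin": [spin, ...]}. A call has exactly 8 rows; each row shifts and turns the commanded pose from where the row before left it, along the tool's axes as they then stand; what a row does not reach is not made up. Full scale, the value 1, is 200 mm for a shift and 90 degrees for a turn. A row lasts 1/8 s, in which the tool goes at most 62.5 mm and 10.7 degrees, less where a joint would pass 70% of its speed; a pose out of reach is approached as far as the arm can. A call with a number of a shift or a turn outside -1 to 1 is refused whole. A call with a gripper value outside its range is refused whole. "hand" is the opening, from -1 (shut) to 1 (fully open), set as the call begins (left out, the last holds). The fingers move at their own pace and stop on an object; the grip force is fixed at half the most. Time passes only in rows, so rows that do not move let the fingers close, or fill a call up. It gives the time, the measured TCP pose, the force, the opening and the grip force at its end, in the units of the state.
- monitor.get_obs(): the state, without advancing time (a new reading comes with each control period).
- optics.capture(name): name is "scene" or "top" or "wrist"; returns a dict with "frame" (384x512x3 uint8, blue, green, red), "K" (3x3 intrinsics, pixels), "D" ([k1, k2, p1, p2, k3] as OpenCV has them; the pictures are not rectified), "world_to_cam" (4x4, takes a point from world to camera coordinates). Camera axes: x right, y down, z forward; pixel columns grow to the right and rows downward; lengths in mm; the calibration is good to about 2 mm. A picture is of the moment at which its call begins. There is no depth.
- workorder.close_job(): hands the job in; it is judged then, once.
The state is a dict: "time": time; "joint_positions": joint angles; "dq": joint speeds; "tau": joint torques, N m; "tool_pos": TCP position; "tcp_rot": TCP orientation; "contact_force": force on the tool from outside, world axes, zero at the start; "moment": the same for the moment, N m; "grip_width": finger opening in mm; "finger_force": force on a finger pad.
Only numpy, scipy, OpenCV 4.12 (cv2) and the standard library are available. Lean on these libraries where they do the work, as an engineer would, in place of code of your own. Each camera call takes 0.05 s, during which the arm holds its last target. There are 200 camera calls.

## Working session

There is one attempt and no reset: what is moved stays moved. The work goes in short steps, Python scripts to look and compute and a tool call to move; the robot and the scene stay as the last step left them, time stands still between calls to the robot, and variables do not carry over. Pictures are saved under pics/ and viewed, at most 14 in all, crops included, and the job is handed in when it is done.

Besides the shell and the picture viewer there is one more tool, called after "Request:" in YAML: its name, and indented under it one key for each argument. servo_tool: Moves the arm, as the interface text tells. Shift numbers are shares of 200 mm and turn numbers shares of 90 degrees, none past 1 either way. Its arguments: {"type":"object","properties":{"linear":{"type":"array","items":{"type":"array","items":{"type":"number","minimum":-1,"maximum":1}}},"spin":{"type":"array","items":{"type":"number","minimum":-1,"maximum":1}},"hand":{"type":"number"}},"required":["linear","spin"]}

```bash
mkdir -p pics; cat > h.py <<'E'
import numpy as np, cv2, pickle
def snap(name,out):
    from plant import optics
    c=optics.capture(name); cv2.imwrite('pics/'+out+'.png',c['frame']); pickle.dump(c,open(out+'.pkl','wb')); return c
def load(o): return pickle.load(open(o+'.pkl','rb'))
def ray(c,px,z):
    "pixels -> world xy at height z"
    p=cv2.undistortPoints(np.array(px,float).reshape(-1,1,2),np.array(c['K']),np.array(c['D'])).reshape(-1,2)
    T=np.array(c['world_to_cam']);R=T[:3,:3];t=T[:3,3];o=-R.T@t
    d=np.c_[p,np.ones(len(p))]@R
    return o[:2]+d[:,:2]*((z-o[2])/d[:,2])[:,None]
def proj(c,P):
    T=np.array(c['world_to_cam']);r=cv2.Rodrigues(T[:3,:3])[0]
    return cv2.projectPoints(np.array(P,float).reshape(-1,1,3),r,T[:3,3],np.array(c['K']),np.array(c['D']))[0].reshape(-1,2)
E
python3 - <<'E'
from h import *
from plant import monitor
for n in ['scene','top']:
    c=snap(n,n+'0'); T=np.array(c['world_to_cam']); print(n,-T[:3,:3].T@T[:3,3])
    cv2.imwrite(f'pics/{n}0b.png',cv2.resize(c['frame'],(800,600),interpolation=cv2.INTER_CUBIC))
o=monitor.get_obs();print(o)
E
```

```text
scene [1072.70751234 -331.29287769  478.73581319]
top [283.12099109  27.6159808  878.52736377]
{'time': 0.1, 'joint_positions': array([ 9.77003736e-01,  3.42649640e-01,  1.52491758e+00, -2.39412193e-05,
        1.27541838e+00, -1.45997772e-01]), 'dq': array([-0.0002481 , -0.00268381, -0.00029216,  0.00078105, -0.00021714,
       -0.00014873]), 'tau': array([ 1.10865556e-03, -4.32003343e+01, -2.44694495e+01,  7.19388085e-02,
        5.25445829e-02, -2.73768251e-05]), 'tool_pos': array([227.09102169, 472.93541609, 226.11760122]), 'tcp_rot': array([-3.14021119e+00, -1.79994954e-04,  2.69380470e+00]), 'contact_force': array([ 0.01459461,  0.00791754, -0.36430106]), 'moment': array([-0.01749059,  0.01939493, -0.00319012]), 'finger_force': 0.0, 'grip_width': 91.52525151247146}
```

View pics/scene0b.png

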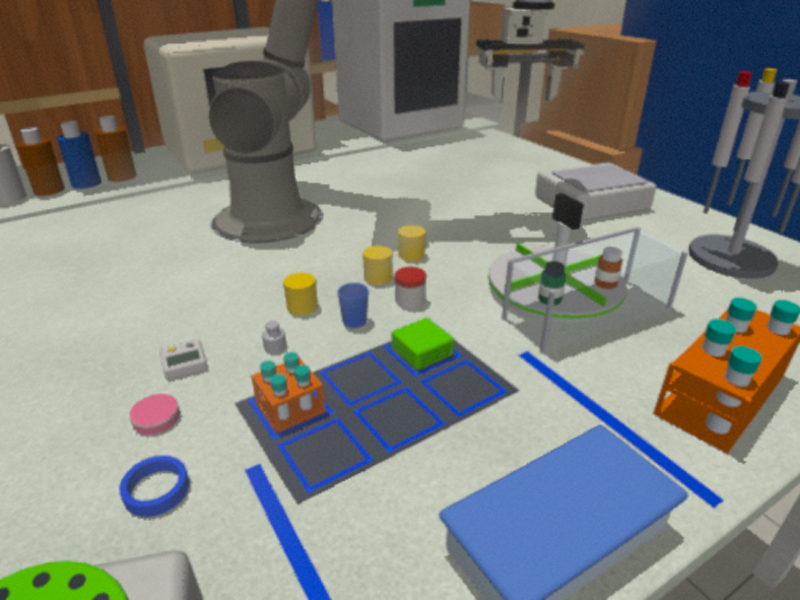

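View pics/top0b.png

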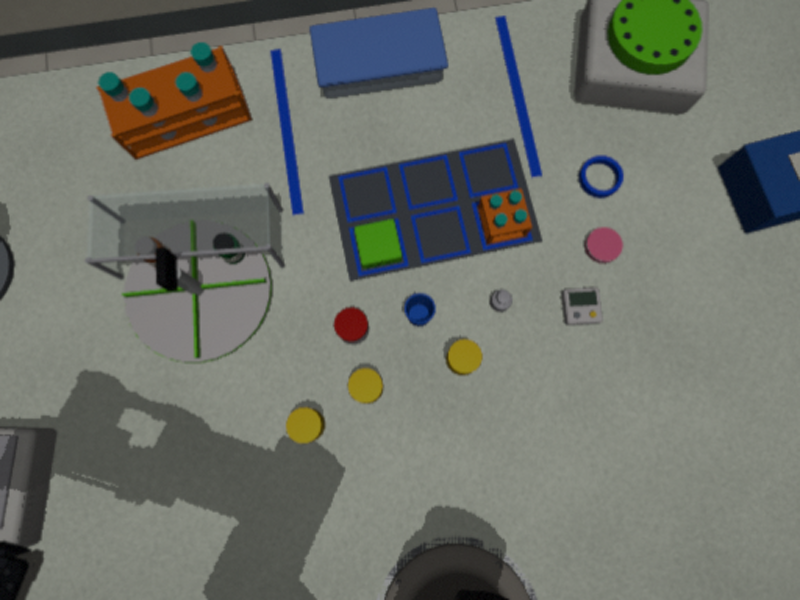

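The top view (800x600 scale) shows the red jar at (351,325), the cup at (420,309) and the dish at (605,245). The cold block is at (378,243) in the near-left square and the rack is at (505,216). The carousel disc is around (197,291) with its grip at (165,268). The amber bottle is at rear-left (155,245) and the green bottle at rear-right (229,247).

```bash
python3 - <<'E'
from h import *
c=load('top0'); s=.64
R=lambda p,z:ray(c,np.array(p)*s,z).round(1)
m=R([(330,177),(515,140),(541,240),(350,279)],2);print('mat',m.tolist(),m.mean(0),[np.linalg.norm(m[i]-m[i-1]).round() for i in range(4)])
b=c['frame'];hsv=cv2.cvtColor(b,cv2.COLOR_BGR2HSV)
def blob(name,lo,hi,z,box):
    mk=cv2.inRange(hsv,np.array(lo),np.array(hi)); k=np.zeros_like(mk); x0,y0,x1,y1=(np.array(box)*s).astype(int); k[y0:y1,x0:x1]=mk[y0:y1,x0:x1]
    cs=max(cv2.findContours(k,0,1)[0],key=cv2.contourArea); w=ray(c,cs.reshape(-1,2),z).astype(np.float32)
    print(name,cv2.minEnclosingCircle(w),cv2.minAreaRect(w))
blob('jar',(0,120,50),(12,255,255),48,(320,295,385,355)); blob('jar2',(168,120,50),(180,255,255),48,(320,295,385,355))
blob('cup',(100,90,30),(130,255,255),55,(395,285,445,335))
blob('dish',(150,60,60),(180,255,255),16,(580,220,630,270))
blob('block',(45,120,60),(75,255,255),32,(345,210,410,275))
print('grip',R([(157,248),(172,247),(177,290),(160,288)],160))
print('divs',R([(193,221),(197,357),(124,294),(266,281),(195,287)],40))
d=R([(271,290),(197,361),(126,312),(255,335),(145,340)],25);print('disc',d)
from scipy.optimize import least_squares
print(least_squares(lambda p:np.hypot(d[:,0]-p[0],d[:,1]-p[1])-110,[400,200]).x)
print('guard front roof',R([(91,262),(270,252)],97),'rear',R([(91,200),(270,187)],97))
print('bott',R([(229,247),(155,245)],60))
E
```

```text
mat [[685.1, 80.5], [699.3, -228.2], [524.3, -233.4], [511.5, 73.5]] [605.05 -76.9 ] [np.float64(174.0), np.float64(309.0), np.float64(175.0), np.float64(307.0)]
jar ((433.2854309082031, 80.16224670410156), 24.808366775512695) ((433.77642822265625, 79.64073181152344), (47.31621170043945, 46.333740234375), 35.89582061767578)
jar2 ((411.21844482421875, 70.43201446533203), 9.999999747378752e-05) ((411.21844482421875, 70.43201446533203), (0.0, 0.0), 0.0)
cup ((437.3785705566406, -21.125253677368164), 23.997447967529297) ((438.2140808105469, -21.59039878845215), (43.497859954833984, 45.44377899169922), 35.610774993896484)
dish ((498.2076416015625, -322.4884338378906), 29.740278244018555) ((497.99188232421875, -323.30206298828125), (52.33674621582031, 58.361995697021484), 34.3820686340332)
block ((553.04736328125, 22.282501220703125), 44.5162239074707) ((553.0167846679688, 22.326162338256836), (69.27153015136719, 62.964656829833984), 2.4067137241363525)
grip [[552.1 304.4]
 [550.3 285.3]
 [492.4 283.7]
 [498.5 304.7]]
divs [[630.9 293.6]
 [423.3 306.3]
 [534.1 404. ]
 [519.2 195.1]
 [527.5 299.9]]
disc [[508.3 192.3]
 [419.9 311.8]
 [510.5 409.5]
 [444.1 223.7]
 [463.6 384.7]]
[528.37463606 298.72375206]
guard front roof [[570.4 420.6]
 [543.8 173.4]] rear [[662.6 415.7]
 [640.4 161.9]]
bott [[573.7 238.7]
 [594.6 345.5]]
```

```bash
python3 - <<'E'
from h import *
c=load('top0')['frame']; cv2.imwrite('pics/tc.png',cv2.resize(c[105:240,45:195],(800,720),interpolation=cv2.INTER_CUBIC)[:600])
E
```

```text
(no output)
```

View pics/tc.png

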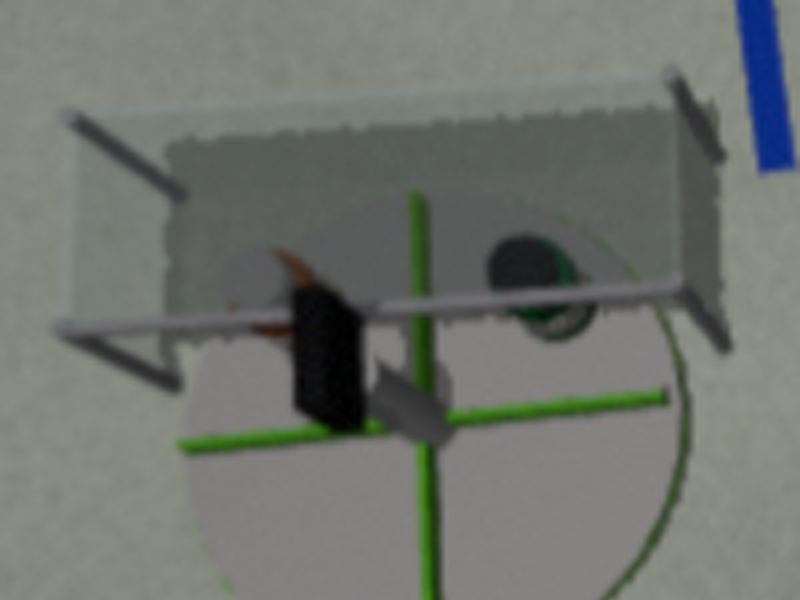

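The crop shows the white disc with its divider cross at about (430,415) and the black grip at (328,358), lying roughly along world x. The green bottle is right-rear and the amber bottle is left-rear, mostly hidden by the grip.

```bash
cat >> h.py <<'E'
def plan(x,y,z,yaw_deg):
    from plant import monitor
    o=monitor.get_obs(); p=np.array(o['tool_pos']); th=o['tcp_rot'][2]
    d=np.array([x,y,z])-p; c,s=np.cos(th),np.sin(th)
    t=np.array([c*d[0]+s*d[1], s*d[0]-c*d[1], -d[2]])/200
    dy=(np.degrees(th)-yaw_deg+180)%360-180
    print('pos',p.round(1),'yaw',np.degrees(th).round(2),'linear total',t.round(4),'len mm',np.linalg.norm(d).round(),'spin total',round(dy/90,4),'(or',round((dy-np.sign(dy)*360)/90,4),') q6',o['joint_positions'][5].round(2),'t',round(o['time'],2))
E
python3 -c "
from h import *
plan(527,298,226,-4)"
```

```text
pos [227.1 472.9 226.1] yaw 154.34 linear total [-1.7304e+00 -1.3920e-01  6.0000e-04] len mm 347.0 spin total 1.7594 (or -2.2406 ) q6 -0.15 t 0.1
```

Request:
servo_tool:
  linear:
    - [-0.216,-0.0174,0]
    - [-0.216,-0.0174,0]
    - [-0.216,-0.0174,0]
    - [-0.216,-0.0174,0]
    - [-0.216,-0.0174,0]
    - [-0.216,-0.0174,0]
    - [-0.216,-0.0174,0]
    - [-0.216,-0.0174,0]
  spin: [0,0,0,0,0,0,0,0]

```text
time: 1.1
tool_pos: [527.7, 297.6, 226.3]
tcp_rot: [-3.141, -0.001, 2.694]
contact_force: [0.9, 0.5, 0.2]
grip_width: 91.7
finger_force: 0.0
```

Request:
servo_tool:
  linear:
    - [0,0,0]
    - [0,0,0]
    - [0,0,0]
    - [0,0,0]
    - [0,0,0]
    - [0,0,0]
    - [0,0,0]
    - [0,0,0]
  spin: [0.11,0.11,0.11,0.11,0.11,0.11,0.11,0.11]

```text
time: 2.1
tool_pos: [526.5, 298.4, 226.2]
tcp_rot: [-3.141, 0.001, 1.306]
contact_force: [0.7, 0.8, 0.2]
grip_width: 92.2
finger_force: 0.0
```

Request:
servo_tool:
  linear:
    - [0,0,0]
    - [0,0,0]
    - [0,0,0]
    - [0,0,0]
    - [0,0,0]
    - [0,0,0]
    - [0,0,0]
    - [0,0,0]
  spin: [0.11,0.11,0.11,0.11,0.11,0.11,0.11,0.11]

```text
time: 3.1
tool_pos: [526.5, 298.4, 226.2]
tcp_rot: [3.141, 0.001, -0.076]
contact_force: [0.3, 0.0, -0.3]
grip_width: 92.0
finger_force: 0.0
```

```bash
python3 - <<'E'
from h import *
c=snap('wrist','w1'); T=np.array(c['world_to_cam']); print(-T[:3,:3].T@T[:3,3]); print(T[:3,:3].round(2).tolist())
c2=snap('top','top1')
cv2.imwrite('pics/w1b.png',cv2.resize(c['frame'],(800,600),interpolation=cv2.INTER_CUBIC))
plan(527,298,226,-4)
E
```

```text
[599.19311424 292.44778627 385.51437669]
[[-0.07, -1.0, 0.0], [-0.96, 0.07, 0.27], [-0.27, 0.02, -0.96]]
pos [526.6 298.4 226.2] yaw -4.12 linear total [0.0024 0.0021 0.0011] len mm 1.0 spin total -0.0014 (or 3.9986 ) q6 2.03 t 3.2
```

View pics/w1b.png

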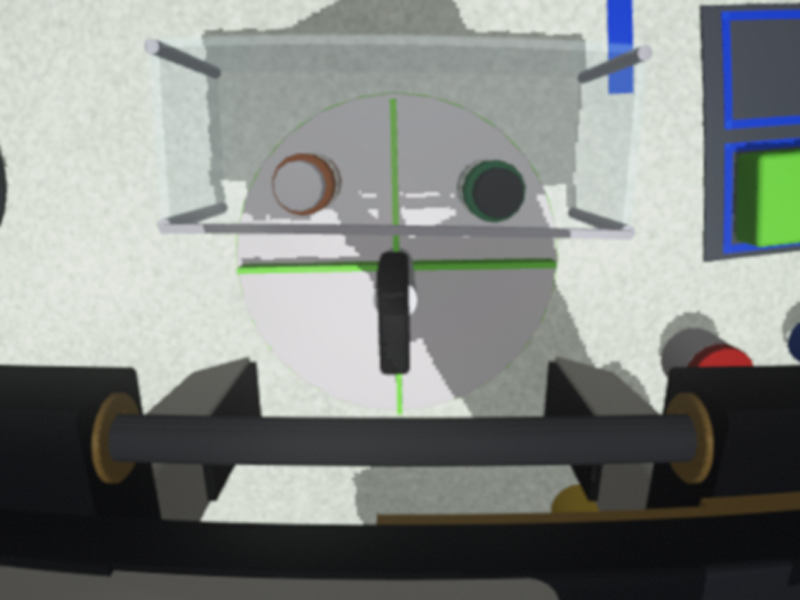

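The wrist view shows the grip bar centred near (395,310), aligned with the tool. The amber cap is at (303,185) and the green bottle's cap at (497,191), and the dividers are along the image axes.

```bash
python3 - <<'E'
from h import *
c=load('w1'); R=lambda p,z:ray(c,np.array(p)*.64,z).round(1)
print('bar',R([(378,252),(411,252),(409,373),(381,373)],160),R([(395,312)],160))
print('caps',R([(303,185),(497,191)],85))
print('div',R([(393,99),(400,412),(238,270),(556,264)],40))
d=R([(400,92),(249,200),(236,270),(557,280),(300,378)],25)
from scipy.optimize import least_squares
print('axis',least_squares(lambda p:np.hypot(d[:,0]-p[0],d[:,1]-p[1])-110,[528,299]).x,d)
print('mat',R([(704,261),(701,6)],2))
c=load('top1')
E
```

```text
bar [[559.8 305.2]
 [558.7 291.3]
 [503.9 296.1]
 [504.9 308.6]] [[532.9 300.1]]
caps [[587.  347.3]
 [575.7 241.4]]
div [[632.4 294.9]
 [424.  306.4]
 [534.2 405. ]
 [522.4 196.3]]
axis [527.25129345 299.76604189] [[637.8 290.2]
 [577.9 395.4]
 [531.4 411.3]
 [507.7 191.4]
 [448.8 377.2]]
mat [[508.5  72.2]
 [687.7  80.2]]
```

Request:
servo_tool:
  linear:
    - [0.007,-0.008,0.06]
    - [0,0,0.1]
    - [0,0,0.1]
    - [0,0,0.1]
    - [0,0,0.08]
    - [0,0,0.06]
    - [0,0,0]
    - [0,0,0]
  spin: [-0.006,0,0,0,0,0,0,0]

```text
time: 4.2
tool_pos: [528.7, 300.2, 127.4]
tcp_rot: [-3.141, -0.001, -0.061]
contact_force: [0.2, -0.0, 0.4]
grip_width: 92.0
finger_force: 0.0
```

Request:
servo_tool:
  linear:
    - [0,0,0]
    - [0,0,0]
    - [0,0,0]
    - [0,0,0]
    - [0,0,0]
    - [0,0,0]
    - [0,0,0]
    - [0,0,0]
  spin: [0,0,0,0,0,0,0,0]
  hand: -1

```text
time: 5.2
tool_pos: [528.4, 300.8, 126.8]
tcp_rot: [-3.14, -0.0, -0.062]
contact_force: [1.1, 19.0, -6.7]
grip_width: 16.2
finger_force: 9.2
```

Request:
servo_tool:
  linear:
    - [0,0,0]
    - [0,0,0]
    - [0,0,0]
    - [0,0,0]
    - [0,0,0]
    - [0,0,0]
    - [0,0,0]
    - [0,0,0]
  spin: [0,0,0,0,0,0,0,0]

```text
time: 6.2
tool_pos: [528.4, 302.2, 126.7]
tcp_rot: [-3.138, -0.001, -0.061]
contact_force: [0.6, 8.5, -2.3]
grip_width: 14.1
finger_force: 30.0
```

Request:
servo_tool:
  linear:
    - [0,-0.011,0]
    - [0,0,0]
    - [0,0,0]
    - [0,0,0]
    - [0,0,0]
    - [0,0,0]
    - [0,0,0]
    - [0,0,0]
  spin: [0,-0.03,-0.06,-0.08,-0.08,-0.08,-0.08,-0.08]

```text
time: 7.2
tool_pos: [528.2, 302.8, 126.7]
tcp_rot: [-3.141, -0.0, 0.712]
contact_force: [-0.9, 4.1, -0.4]
grip_width: 14.0
finger_force: 30.0
```

Request:
servo_tool:
  linear:
    - [0,0,0]
    - [0,0,0]
    - [0,0,0]
    - [0,0,0]
    - [0,0,0]
    - [0,0,0]
    - [0,0,0]
    - [0,0,0]
  spin: [-0.08,-0.08,-0.08,-0.08,-0.08,-0.08,-0.08,-0.08]

```text
time: 8.2
tool_pos: [527.4, 303.1, 126.7]
tcp_rot: [-3.14, -0.001, 1.718]
contact_force: [-3.2, 3.5, 0.4]
grip_width: 13.7
finger_force: 30.0
```

Request:
servo_tool:
  linear:
    - [0,0,0]
    - [0,0,0]
    - [0,0,0]
    - [0,0,0]
    - [0,0,0]
    - [0,0,0]
    - [0,0,0]
    - [0,0,0]
  spin: [-0.08,-0.08,-0.08,-0.06,-0.04,-0.03,0,0]

```text
time: 9.2
tool_pos: [526.9, 302.9, 126.7]
tcp_rot: [-3.14, -0.002, 2.295]
contact_force: [-5.5, 2.9, 1.9]
grip_width: 14.1
finger_force: 30.0
```

Request:
servo_tool:
  linear:
    - [0,0,0]
    - [0,0,0]
    - [0,0,0]
    - [0,0,0]
    - [0,0,-0.1]
    - [0,0,-0.15]
    - [0,0,-0.15]
    - [0,0,-0.1]
  spin: [0,0,0,0,0,0,0,0]
  hand: 0.5

```text
time: 10.2
tool_pos: [528.8, 302.3, 228.4]
tcp_rot: [3.14, 0.001, 2.295]
contact_force: [-0.8, -0.6, -0.5]
grip_width: 68.4
finger_force: 0.0
```

```bash
python3 - <<'E'
from h import *
c=snap('wrist','w2'); 
cv2.imwrite('pics/w2b.png',cv2.resize(c['frame'],(800,600),interpolation=cv2.INTER_CUBIC))
plan(453,309,226,175)
E
```

```text
pos [529.7 302.7 230.9] yaw 131.48 linear total [ 0.2775 -0.2663  0.0246] len mm 77.0 spin total -0.4836 (or 3.5164 ) q6 -0.33 t 10.25
```

View pics/w2b.png

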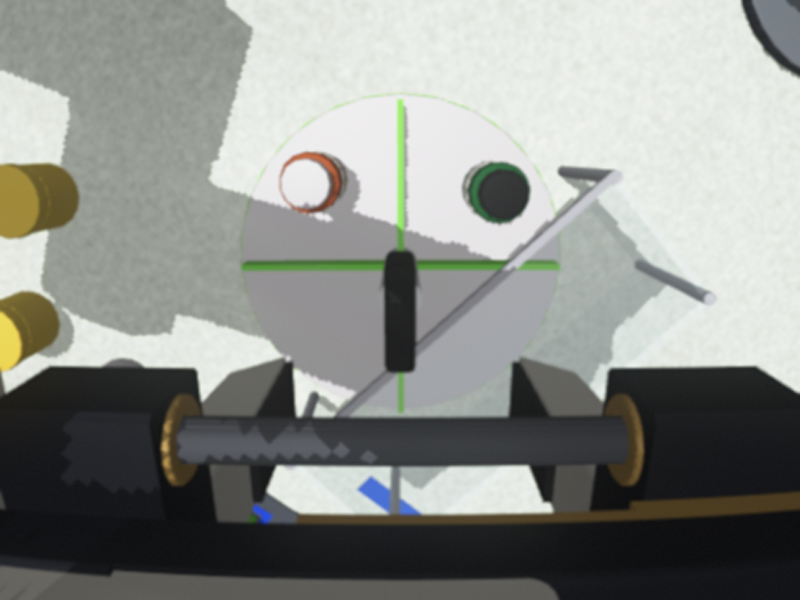

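```bash
python3 - <<'E'
from h import *
c=load('w2'); R=lambda p,z:ray(c,np.array(p)*.64,z).round(1)
print('amber',R([(306,185)],85),R([(317,181)],71),'green',R([(501,193)],85),'bar',R([(400,311)],160),'div ctr',R([(401,265)],40))
E
```

```text
amber [[453.1 308.3]] [[455.2 312.1]] green [[536.7 376.6]] bar [[525.5 305.1]] div ctr [[528.4 302.4]]
```

Request:
servo_tool:
  linear:
    - [0.09,-0.088,0]
    - [0.09,-0.088,0]
    - [0.096,-0.09,0]
    - [0,0,0]
    - [0,0,0]
    - [0,0,0]
    - [0,0,0]
    - [0,0,0]
  spin: [0,0,0,-0.1,-0.1,-0.1,-0.1,-0.084]

```text
time: 11.25
tool_pos: [451.9, 308.2, 226.1]
tcp_rot: [-3.141, -0.0, 3.06]
contact_force: [0.7, -0.1, 0.1]
grip_width: 69.1
finger_force: 0.0
```

```bash
python3 - <<'E'
from h import *
plan(453.5,309.5,42,175)
c=snap('wrist','w3'); cv2.imwrite('pics/w3b.png',cv2.resize(c['frame'],(800,600),interpolation=cv2.INTER_CUBIC))
E
```

```text
pos [451.9 308.2 226.1] yaw 175.3 linear total [-0.0075  0.0072  0.9207] len mm 184.0 spin total 0.0033 (or -3.9967 ) q6 -1.03 t 11.25
```

View pics/w3b.png

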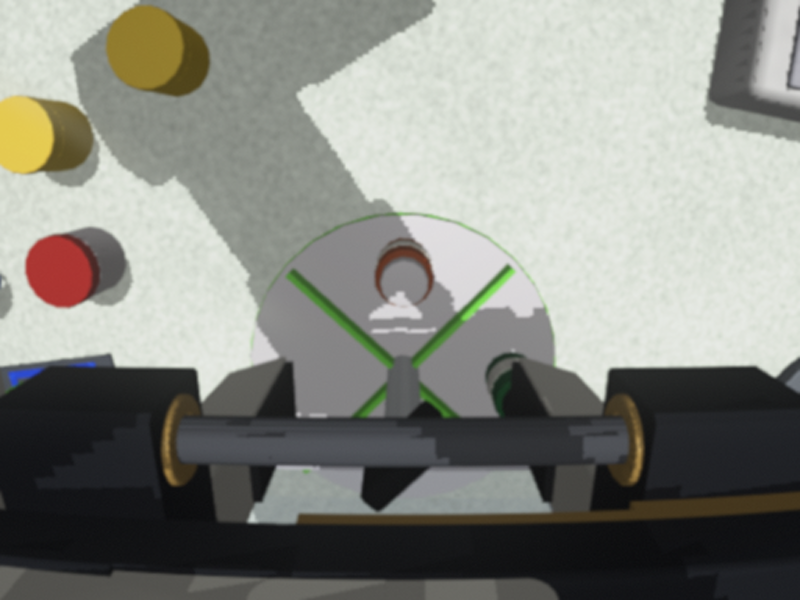

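The amber cap is centred at (405,283) at the open front, between the dividers. The jar lid is at (62,270).

```bash
python3 - <<'E'
from h import *
c=load('w3'); R=lambda p,z:ray(c,np.array(p)*.64,z).round(1)
print('amber',R([(405,283)],85),R([(404,270)],71),'jar',R([(62,270)],50))
plan(452,309,42,175)
E
```

```text
amber [[451.9 309.3]] [[447.3 309.1]] jar [[432.5  82.6]]
pos [451.9 308.2 226.1] yaw 175.58 linear total [-3.000e-04  4.100e-03  9.207e-01] len mm 184.0 spin total 0.0065 (or -3.9935 ) q6 -1.04 t 11.3
```

Request:
servo_tool:
  linear:
    - [0,0.005,0.1]
    - [0,0,0.17]
    - [0,0,0.18]
    - [0,0,0.17]
    - [0,0,0.13]
    - [0,0,0.1]
    - [0,0,0.07]
    - [0,0,0]
  spin: [0,0,0,0,0,0,0,0]

```text
time: 12.3
tool_pos: [451.5, 309.0, 41.8]
tcp_rot: [-3.141, -0.002, 3.054]
contact_force: [-0.3, -1.0, 0.5]
grip_width: 68.5
finger_force: 0.0
```

Request:
servo_tool:
  linear:
    - [0,0,0]
    - [0,0,0]
    - [0,0,0]
    - [0,0,0]
    - [0,0,0]
    - [0,0,0]
    - [0,0,0]
    - [0,0,0]
  spin: [0,0,0,0,0,0,0,0]
  hand: -1

```text
time: 13.3
tool_pos: [452.3, 309.4, 43.1]
tcp_rot: [3.141, 0.001, 3.055]
contact_force: [-1.6, -0.4, 6.0]
grip_width: 35.3
finger_force: 30.0
```

Request:
servo_tool:
  linear:
    - [0,0,-0.05]
    - [0,0,-0.12]
    - [0,0,-0.16]
    - [0,0,-0.17]
    - [0,0,-0.17]
    - [0,0,-0.12]
    - [0,0,-0.06]
    - [0,0,0]
  spin: [0,0,0,0,0,0,0,0]

```text
time: 14.3
tool_pos: [452.2, 309.4, 213.1]
tcp_rot: [3.141, 0.001, 3.055]
contact_force: [0.5, -0.2, -0.9]
grip_width: 35.6
finger_force: 30.0
```

```bash
python3 -c "
from h import *
plan(645.6,23.9,212,182.5)"
```

```text
pos [452.2 309.4 213.1] yaw 175.04 linear total [-1.0867 -1.3385  0.0054] len mm 345.0 spin total -0.0829 (or 3.9171 ) q6 -1.02 t 14.3
```

Request:
servo_tool:
  linear:
    - [-0.065,-0.08,0]
    - [-0.141,-0.174,0]
    - [-0.185,-0.228,0]
    - [-0.185,-0.228,0]
    - [-0.185,-0.228,0]
    - [-0.163,-0.2,0]
    - [-0.109,-0.134,0]
    - [-0.054,-0.067,0]
  spin: [0,0,0,0,0,0,0,0]

```text
time: 15.3
tool_pos: [645.6, 22.1, 210.7]
tcp_rot: [3.142, -0.003, 3.053]
contact_force: [0.3, 0.5, -0.8]
grip_width: 35.6
finger_force: 30.0
```

Request:
servo_tool:
  linear:
    - [0,0,0]
    - [0,0,0]
    - [0,0,0]
    - [0,0,0]
    - [0,0,0]
    - [0,0,0]
    - [0,0,0]
    - [0,0,0]
  spin: [-0.04,-0.043,0,0,0,0,0,0]

```text
time: 16.3
tool_pos: [645.5, 23.7, 212.8]
tcp_rot: [3.142, 0.0, -3.098]
contact_force: [-0.1, 0.8, -0.8]
grip_width: 35.3
finger_force: 30.0
```

```bash
python3 - <<'E'
from h import *
plan(645.6,23.9,40,182.5)
c=snap('wrist','w4'); cv2.imwrite('pics/w4b.png',cv2.resize(c['frame'],(800,600),interpolation=cv2.INTER_CUBIC))
E
```

```text
pos [645.5  23.7 212.8] yaw -177.49 linear total [-3.000e-04  9.000e-04  8.638e-01] len mm 173.0 spin total 0.0001 (or -3.9999 ) q6 -1.7 t 16.3
```

View pics/w4b.png

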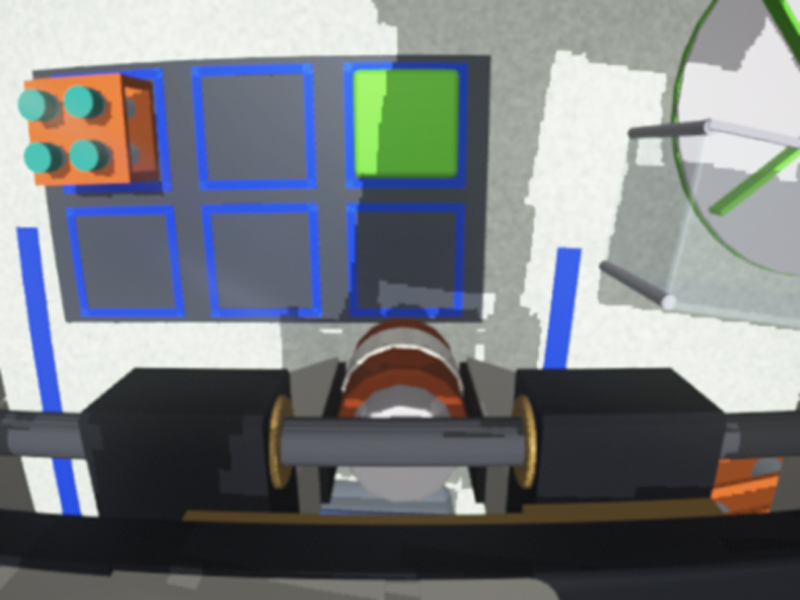

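The picture shows the whole mat: rear-left square roughly (347,203)-(464,317), rear-middle (201,206)-(322,319), front-middle (192,65)-(316,190), and the block top (354,70)-(459,178).

```bash
python3 - <<'E'
from h import *
c=load('w4'); R=lambda p,z:ray(c,np.array(p)*.64,z)
S={(-45,0):[(192,66),(313,63),(316,188),(199,190)],(45,0):[(201,206),(318,202),(322,317),(210,320)],(45,100):[(347,203),(464,203),(463,316),(348,317)],(-45,100):[(345,63),(466,62),(466,188),(347,189)],(0,0):[(34,70),(490,56),(483,322),(67,322)]}
A=[];B=[]
for k,v in S.items():
    w=R(v,2); print(k,w.mean(0).round(1),[np.linalg.norm(w[i]-w[i-1]).round(1) for i in range(4)]); A.append(k);B.append(w.mean(0))
A=np.array(A,float);B=np.array(B); b=B-B.mean(0);a=A-A.mean(0)
th=np.arctan2((a[:,0]*b[:,1]-a[:,1]*b[:,0]).sum(),(a*b).sum()); Q=np.array([[np.cos(th),-np.sin(th)],[np.sin(th),np.cos(th)]])
t=B.mean(0)-Q@A.mean(0); print('yaw',np.degrees(th),'ctr',t)
for k in [(45,100),(45,0),(-45,0),(-45,100)]: print(k,(Q@np.array(k)+t).round(1))
print('block',R([(354,70),(459,69),(458,178),(356,177)],32).mean(0))
E
```

```text
(-45, 0) [560.3 -79.1] [np.float64(81.1), np.float64(80.3), np.float64(80.4), np.float64(80.9)]
(45, 0) [651.8 -75. ] [np.float64(82.2), np.float64(81.5), np.float64(81.6), np.float64(82.2)]
(45, 100) [646.3  25.5] [np.float64(80.9), np.float64(79.4), np.float64(80.1), np.float64(82.4)]
(-45, 100) [556.   21.6] [np.float64(81.0), np.float64(78.1), np.float64(80.9), np.float64(80.3)]
(0, 0) [605.6 -76.1] [np.float64(180.3), np.float64(308.6), np.float64(179.6), np.float64(310.0)]
yaw 2.6362952080249826 ctr [605.84407281 -76.57025352]
(45, 100) [646.2  25.4]
(45, 0) [650.8 -74.5]
(-45, 0) [560.9 -78.6]
(-45, 100) [556.3  21.3]
block [556.09825088  21.85087529]
```

Request:
servo_tool:
  linear:
    - [-0.002,0.006,0.08]
    - [0,0,0.16]
    - [0,0,0.2]
    - [0,0,0.2]
    - [0,0,0.16]
    - [0,0,0.1]
    - [0,0,0.04]
    - [0,0,0.02]
  spin: [0,0,0,0,0,0,0,0]

```text
time: 17.35
tool_pos: [645.8, 25.0, 20.3]
tcp_rot: [3.141, -0.0, -3.098]
contact_force: [-1.1, -0.2, -0.9]
grip_width: 35.6
finger_force: 30.0
```

Request:
servo_tool:
  linear:
    - [0,0,0]
    - [0,0,0]
    - [0,0,0]
    - [0,0,0]
    - [0,0,0]
    - [0,0,0]
    - [0,0,0]
    - [0,0,0]
  spin: [0,0,0,0,0,0,0,0]

```text
time: 18.35
tool_pos: [645.9, 25.0, 20.7]
tcp_rot: [3.142, 0.0, -3.098]
contact_force: [-0.0, -1.0, -0.7]
grip_width: 35.4
finger_force: 30.0
```

Request:
servo_tool:
  linear:
    - [0,0,0.003]
    - [0,0,0.003]
    - [0,0,0]
    - [0,0,0]
    - [0,0,0]
    - [0,0,0]
    - [0,0,0]
    - [0,0,0]
  spin: [0,0,0,0,0,0,0,0]

```text
time: 19.35
tool_pos: [646.0, 25.0, 20.1]
tcp_rot: [-3.142, 0.0, -3.098]
contact_force: [-3.0, 0.1, 4.3]
grip_width: 35.3
finger_force: 30.0
```

Request:
servo_tool:
  linear:
    - [0,0,0]
    - [0,0,0]
    - [0,0,0]
    - [0,0,0]
    - [0,0,-0.08]
    - [0,0,-0.16]
    - [0,0,-0.2]
    - [0,0,-0.2]
  spin: [0,0,0,0,0,0,0,0]
  hand: 0.5

```text
time: 20.35
tool_pos: [646.0, 25.0, 150.0]
tcp_rot: [-3.142, 0.001, -3.098]
contact_force: [1.1, -0.5, 0.1]
grip_width: 68.8
finger_force: 0.0
```

```bash
python3 - <<'E'
from h import *
plan(437.5,-20,180,182.6)
E
```

```text
pos [646.  25. 150.] yaw -177.49 linear total [ 1.0513 -0.1789 -0.1498] len mm 215.0 spin total -0.001 (or 3.999 ) q6 -1.69 t 20.35
```

Request:
servo_tool:
  linear:
    - [0.05,-0.01,-0.06]
    - [0.12,-0.02,-0.1]
    - [0.18,-0.03,-0.1]
    - [0.2,-0.03,-0.08]
    - [0.2,-0.03,-0.04]
    - [0.16,-0.03,0]
    - [0.1,-0.02,0]
    - [0.04,-0.009,0]
  spin: [0,0,0,0,0,0,0,0]

```text
time: 21.35
tool_pos: [436.2, -20.1, 223.5]
tcp_rot: [3.141, -0.0, -3.098]
contact_force: [-0.3, 0.4, 0.1]
grip_width: 68.8
finger_force: 0.0
```

```bash
python3 - <<'E'
from h import *
c=snap('wrist','w5'); cv2.imwrite('pics/w5b.png',cv2.resize(c['frame'],(800,600),interpolation=cv2.INTER_CUBIC))
E
```

```text
(no output)
```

View pics/w5b.png

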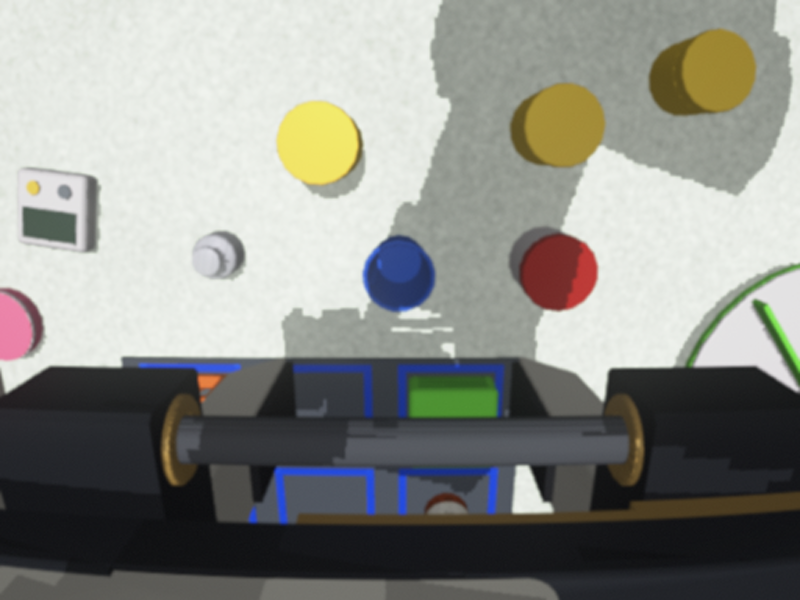

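The cup mouth is centred at about (399,274) and the jar lid at (559,271). The amber bottle is standing in its square.

```bash
python3 - <<'E'
from h import *
c=load('w5'); R=lambda p,z:ray(c,np.array(p)*.64,z).round(1)
print('cup',R([(399,274)],55),R([(363,274),(435,274),(399,310)],55),'jar',R([(559,271)],50),R([(520,271),(598,271),(559,310)],50))
x=R([(399,274)],55)[0]; plan(x[0],x[1],20,182.6)
E
```

```text
cup [[436.9 -22.6]] [[ 4.379e+02 -4.490e+01]
 [ 4.359e+02 -3.000e-01]
 [ 4.601e+02 -2.160e+01]] jar [[431.3  78.7]] [[432.5  53.7]
 [430.  104. ]
 [456.9  81.8]]
pos [436.1 -20.2 223.5] yaw -177.51 linear total [-0.0036 -0.0123  1.0175] len mm 204.0 spin total -0.0012 (or 3.9988 ) q6 -1.84 t 21.4
```

Request:
servo_tool:
  linear:
    - [-0.004,-0.011,0.08]
    - [0,0,0.16]
    - [0,0,0.2]
    - [0,0,0.2]
    - [0,0,0.18]
    - [0,0,0.12]
    - [0,0,0.07]
    - [0,0,0.03]
  spin: [0,0,0,0,0,0,0,0]

```text
time: 22.4
tool_pos: [438.5, -22.0, 14.5]
tcp_rot: [3.141, -0.001, -3.098]
contact_force: [0.6, -1.1, 0.4]
grip_width: 68.9
finger_force: 0.0
```

Request:
servo_tool:
  linear:
    - [0,0,0]
    - [0,0,0]
    - [0,0,0]
    - [0,0,0]
    - [0,0,0]
    - [0,0,0]
    - [0,0,0]
    - [0,0,0]
  spin: [0,0,0,0,0,0,0,0]
  hand: -1

```text
time: 23.4
tool_pos: [439.0, -22.2, 16.0]
tcp_rot: [-3.141, 0.001, -3.098]
contact_force: [-0.2, 0.5, 7.6]
grip_width: 43.8
finger_force: 30.0
```

```bash
python3 - <<'E'
from h import *
plan(650.5,-75,100,182.6)
E
```

```text
pos [439.  -22.2  16. ] yaw -177.49 linear total [-1.045  -0.3099 -0.42  ] len mm 234.0 spin total -0.001 (or 3.999 ) q6 -1.84 t 23.4
```

Request:
servo_tool:
  linear:
    - [0,0,-0.05]
    - [0,0,-0.12]
    - [0,0,-0.16]
    - [-0.06,-0.02,-0.16]
    - [-0.13,-0.04,-0.08]
    - [-0.18,-0.05,-0.03]
    - [-0.2,-0.06,0]
    - [-0.2,-0.06,0]
  spin: [0,0,0,0,0,0,0,0]

```text
time: 24.4
tool_pos: [595.4, -61.6, 136.1]
tcp_rot: [3.142, 0.0, -3.098]
contact_force: [0.0, 0.6, -0.9]
grip_width: 44.4
finger_force: 30.0
```

Request:
servo_tool:
  linear:
    - [-0.15,-0.045,0]
    - [-0.1,-0.03,0]
    - [-0.03,-0.005,0]
    - [0,0,0]
    - [0,0,0]
    - [0,0,0]
    - [0,0,0]
    - [0,0,0]
  spin: [0,0,0,0,0,0,0,0]

```text
time: 25.4
tool_pos: [651.0, -74.8, 135.7]
tcp_rot: [3.142, 0.0, -3.098]
contact_force: [0.3, 0.2, -1.1]
grip_width: 43.9
finger_force: 30.0
```

```bash
python3 - <<'E'
from h import *
plan(651.5,-75,18,182.6)
E
```

```text
pos [651.  -74.8 135.7] yaw -177.49 linear total [-0.0026 -0.0009  0.5883] len mm 118.0 spin total -0.0009 (or 3.9991 ) q6 -1.85 t 25.4
```

Request:
servo_tool:
  linear:
    - [-0.002,0,0.08]
    - [0,0,0.13]
    - [0,0,0.15]
    - [0,0,0.12]
    - [0,0,0.07]
    - [0,0,0.03]
    - [0,0,0.01]
    - [0,0,0]
  spin: [0,0,0,0,0,0,0,0]

```text
time: 26.4
tool_pos: [652.1, -75.0, 18.4]
tcp_rot: [-3.141, 0.002, -3.098]
contact_force: [0.8, -0.6, -0.9]
grip_width: 43.8
finger_force: 30.0
```

Not quite touching yet; lower it a little and release.

Request:
servo_tool:
  linear:
    - [0,0,0.003]
    - [0,0,0.003]
    - [0,0,0.002]
    - [0,0,0]
    - [0,0,0]
    - [0,0,0]
    - [0,0,0]
    - [0,0,0]
  spin: [0,0,0,0,0,0,0,0]

```text
time: 27.4
tool_pos: [652.4, -75.0, 18.0]
tcp_rot: [-3.141, 0.003, -3.098]
contact_force: [-2.3, 0.4, 9.8]
grip_width: 44.1
finger_force: 30.0
```

Request:
servo_tool:
  linear:
    - [0,0,0]
    - [0,0,0]
    - [0,0,0]
    - [0,0,0]
    - [0,0,-0.08]
    - [0,0,-0.16]
    - [0,0,-0.2]
    - [0,0,-0.1]
  spin: [0,0,0,0,0,0,0,0]
  hand: 0.5

```text
time: 28.4
tool_pos: [652.7, -75.1, 127.9]
tcp_rot: [-3.14, 0.005, -3.098]
contact_force: [1.2, 0.2, -0.0]
grip_width: 68.8
finger_force: 0.0
```

```bash
python3 - <<'E'
from h import *
plan(433,80,125,182.6)
E
```

```text
pos [652.7 -75.1 127.9] yaw -177.48 linear total [1.0633 0.8231 0.0144] len mm 269.0 spin total -0.0009 (or 3.9991 ) q6 -1.85 t 28.4
```

Request:
servo_tool:
  linear:
    - [0.053,0.041,0]
    - [0.138,0.107,0]
    - [0.202,0.156,0]
    - [0.234,0.181,0]
    - [0.202,0.156,0]
    - [0.138,0.107,0]
    - [0.076,0.058,0]
    - [0.021,0.016,0]
  spin: [0,0,0,0,0,0,0,0]

```text
time: 29.4
tool_pos: [431.9, 80.3, 124.7]
tcp_rot: [-3.141, 0.002, -3.097]
contact_force: [0.5, 0.4, 0.1]
grip_width: 68.5
finger_force: 0.0
```

```bash
python3 - <<'E'
from h import *
plan(432.5,80,14,182.6)
E
```

```text
pos [431.9  80.3 124.7] yaw -177.44 linear total [-0.003  -0.0018  0.5534] len mm 111.0 spin total -0.0005 (or 3.9995 ) q6 -1.61 t 29.4
```

Request:
servo_tool:
  linear:
    - [-0.003,0,0.08]
    - [0,0,0.13]
    - [0,0,0.14]
    - [0,0,0.11]
    - [0,0,0.06]
    - [0,0,0.03]
    - [0,0,0]
    - [0,0,0]
  spin: [0,0,0,0,0,0,0,0]

```text
time: 30.4
tool_pos: [432.9, 80.1, 14.5]
tcp_rot: [3.142, 0.001, -3.098]
contact_force: [-0.2, -0.1, -0.4]
grip_width: 68.4
finger_force: 0.0
```

Request:
servo_tool:
  linear:
    - [0,0,0]
    - [0,0,0]
    - [0,0,0]
    - [0,0,0]
    - [0,0,0]
    - [0,0,0]
    - [0,0,0]
    - [0,0,0]
  spin: [0,0,0,0,0,0,0,0]
  hand: -1

```text
time: 31.4
tool_pos: [432.5, 80.1, 14.2]
tcp_rot: [3.141, 0.001, -3.098]
contact_force: [-0.8, 0.6, 5.5]
grip_width: 49.0
finger_force: 30.0
```

Request:
servo_tool:
  linear:
    - [0,0,-0.05]
    - [0,0,-0.12]
    - [0,0,-0.16]
    - [0,0,-0.16]
    - [0,0,-0.08]
    - [0,0,-0.03]
    - [0,0,0]
    - [0,0,0]
  spin: [0,0,0,0,0,0,0,0]

```text
time: 32.4
tool_pos: [431.7, 80.0, 133.2]
tcp_rot: [3.141, -0.002, -3.098]
contact_force: [1.1, -0.1, -2.0]
grip_width: 49.0
finger_force: 30.0
```

```bash
python3 - <<'E'
from h import *
plan(560.5,-79.3,135,182.6)
E
```

```text
pos [431.7  80.  133.2] yaw -177.49 linear total [-0.6084 -0.8241 -0.0091] len mm 205.0 spin total -0.001 (or 3.999 ) q6 -1.61 t 32.4
```

Request:
servo_tool:
  linear:
    - [-0.03,-0.041,0]
    - [-0.08,-0.107,0]
    - [-0.115,-0.156,0]
    - [-0.134,-0.181,0]
    - [-0.115,-0.156,0]
    - [-0.08,-0.107,0]
    - [-0.042,-0.058,0]
    - [-0.012,-0.018,0]
  spin: [0,0,0,0,0,0,0,0]

```text
time: 33.4
tool_pos: [561.0, -79.8, 133.3]
tcp_rot: [3.141, -0.001, -3.098]
contact_force: [-0.1, 0.2, -2.0]
grip_width: 49.0
finger_force: 30.0
```

Request:
servo_tool:
  linear:
    - [0,0,0.04]
    - [0,0,0.06]
    - [0,0,0.05]
    - [0,0,0]
    - [0,0,0]
    - [0,0,0]
    - [0,0,0]
    - [0,0,0]
  spin: [0,0,0,0,0,0,0,0]

```text
time: 34.4
tool_pos: [561.0, -79.3, 104.1]
tcp_rot: [-3.142, 0.0, -3.098]
contact_force: [0.2, -0.1, -1.4]
grip_width: 49.4
finger_force: 30.0
```

```bash
python3 - <<'E'
from h import *
plan(560.5,-79.3,17,182.6)
E
```

```text
pos [561.  -79.3 104.1] yaw -177.49 linear total [2.700e-03 1.000e-04 4.355e-01] len mm 87.0 spin total -0.001 (or 3.999 ) q6 -1.89 t 34.4
```

Request:
servo_tool:
  linear:
    - [0.001,0,0.05]
    - [0,0,0.09]
    - [0,0,0.11]
    - [0,0,0.09]
    - [0,0,0.06]
    - [0,0,0.03]
    - [0,0,0.006]
    - [0,0,0]
  spin: [0,0,0,0,0,0,0,0]

```text
time: 35.4
tool_pos: [561.1, -79.3, 17.2]
tcp_rot: [-3.141, 0.001, -3.098]
contact_force: [0.1, -0.1, -0.9]
grip_width: 48.9
finger_force: 30.0
```

Request:
servo_tool:
  linear:
    - [0,0,0.003]
    - [0,0,0.003]
    - [0,0,0.002]
    - [0,0,0]
    - [0,0,0]
    - [0,0,0]
    - [0,0,0]
    - [0,0,0]
  spin: [0,0,0,0,0,0,0,0]

```text
time: 36.4
tool_pos: [561.1, -79.3, 16.2]
tcp_rot: [-3.141, 0.001, -3.098]
contact_force: [-1.6, 0.7, 7.1]
grip_width: 49.2
finger_force: 30.0
```

Request:
servo_tool:
  linear:
    - [0,0,0]
    - [0,0,0]
    - [0,0,0]
    - [0,0,0]
    - [0,0,0]
    - [0,0,-0.08]
    - [0,0,-0.16]
    - [0,0,-0.2]
  spin: [0,0,0,0,0,0,0,0]
  hand: 0.4

```text
time: 37.4
tool_pos: [560.5, -79.2, 104.6]
tcp_rot: [3.141, -0.001, -3.098]
contact_force: [0.9, 0.7, 0.5]
grip_width: 64.2
finger_force: 0.0
```

```bash
python3 - <<'E'
from h import *
plan(498,-323,160,182.6)
E
```

```text
pos [560.5 -79.2 104.6] yaw -177.49 linear total [ 0.3656 -1.2043 -0.2771] len mm 258.0 spin total -0.001 (or 3.999 ) q6 -1.89 t 37.4
```

Request:
servo_tool:
  linear:
    - [0.018,-0.06,-0.1]
    - [0.048,-0.157,-0.12]
    - [0.07,-0.229,-0.12]
    - [0.08,-0.265,-0.12]
    - [0.07,-0.229,-0.08]
    - [0.048,-0.157,-0.05]
    - [0.024,-0.08,0]
    - [0.008,-0.027,0]
  spin: [0,0,0,0,0,0,0,0]
  hand: 0.8

```text
time: 38.4
tool_pos: [497.9, -323.2, 221.0]
tcp_rot: [3.141, -0.0, -3.098]
contact_force: [-0.2, 0.2, -0.7]
grip_width: 82.9
finger_force: 0.0
```

```bash
python3 - <<'E'
from h import *
c=snap('wrist','w6'); cv2.imwrite('pics/w6b.png',cv2.resize(c['frame'],(800,600),interpolation=cv2.INTER_CUBIC))
plan(498,-323,3,182.6)
E
```

```text
pos [ 497.9 -323.1  220.7] yaw -177.5 linear total [-5.0000e-04  5.0000e-04  1.0886e+00] len mm 218.0 spin total -0.0011 (or 3.9989 ) q6 -2.32 t 38.45
```

View pics/w6b.png

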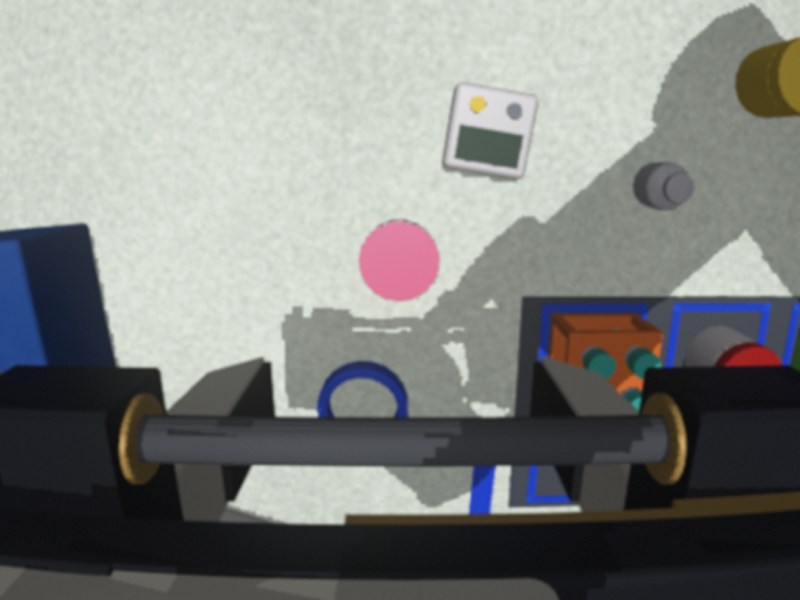

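The dish is centred at (399,260), clear of the blue ring at (363,400).

```bash
python3 - <<'E'
from h import *
c=load('w6'); R=lambda p,z:ray(c,np.array(p)*.64,z).round(1)
print(R([(399,260),(359,260),(440,260)],16)); x=R([(399,260)],16)[0]; plan(x[0],x[1],3,182.6)
E
```

```text
[[ 496.9 -325.9]
 [ 498.1 -353.2]
 [ 495.6 -297.8]]
pos [ 497.9 -323.1  220.7] yaw -177.5 linear total [ 0.0056 -0.0137  1.0886] len mm 218.0 spin total -0.0011 (or 3.9989 ) q6 -2.32 t 38.45
```

Request:
servo_tool:
  linear:
    - [0.003,-0.01,0.1]
    - [0,0,0.18]
    - [0,0,0.22]
    - [0,0,0.22]
    - [0,0,0.18]
    - [0,0,0.1]
    - [0,0,0.05]
    - [0,0,0.03]
  spin: [0,0,0,0,0,0,0,0]

```text
time: 39.45
tool_pos: [498.1, -324.4, 4.9]
tcp_rot: [3.141, 0.0, -3.097]
contact_force: [0.1, 0.4, 0.6]
grip_width: 82.7
finger_force: 0.0
```

Request:
servo_tool:
  linear:
    - [0,0,0]
    - [0,0,0]
    - [0,0,0]
    - [0,0,0]
    - [0,0,0]
    - [0,0,0]
    - [0,0,0]
    - [0,0,0]
  spin: [0,0,0,0,0,0,0,0]
  hand: -1

```text
time: 40.45
tool_pos: [498.0, -325.3, 5.7]
tcp_rot: [-3.141, 0.001, -3.098]
contact_force: [-0.7, 0.2, 5.4]
grip_width: 54.9
finger_force: 30.0
```

Request:
servo_tool:
  linear:
    - [0,0,-0.04]
    - [0,0,-0.1]
    - [0,0,-0.15]
    - [0,0,-0.16]
    - [0,0,-0.15]
    - [0,0,-0.1]
    - [0,0,-0.05]
    - [0,0,0]
  spin: [0,0,0,0,0,0,0,0]

```text
time: 41.45
tool_pos: [497.8, -325.1, 155.4]
tcp_rot: [-3.141, 0.0, -3.098]
contact_force: [0.2, -0.1, -0.6]
grip_width: 55.0
finger_force: 30.0
```

```bash
python3 - <<'E'
from h import *
plan(556.6,21.2,155,182.6)
E
```

```text
pos [ 497.8 -325.1  155.4] yaw -177.49 linear total [-0.3699  1.7172  0.0018] len mm 351.0 spin total -0.001 (or 3.999 ) q6 -2.32 t 41.45
```

Request:
servo_tool:
  linear:
    - [-0.01,0.047,0]
    - [-0.03,0.14,0]
    - [-0.045,0.21,0]
    - [-0.055,0.255,0]
    - [-0.055,0.255,0]
    - [-0.055,0.255,0]
    - [-0.045,0.21,0]
    - [-0.035,0.16,0]
  spin: [0,0,0,0,0,0,0,0]

```text
time: 42.45
tool_pos: [549.5, -13.5, 154.1]
tcp_rot: [3.141, -0.002, -3.096]
contact_force: [0.0, 0.1, 0.8]
grip_width: 55.0
finger_force: 30.0
```

Request:
servo_tool:
  linear:
    - [-0.025,0.12,0]
    - [-0.014,0.065,0]
    - [0,0,0]
    - [0,0,0]
    - [0,0,0]
    - [0,0,0]
    - [0,0,0]
    - [0,0,0]
  spin: [0,0,0,0,0,0,0,0]

```text
time: 43.45
tool_pos: [556.3, 21.1, 155.1]
tcp_rot: [3.142, 0.0, -3.098]
contact_force: [0.3, -0.1, 0.1]
grip_width: 54.9
finger_force: 30.0
```

```bash
python3 - <<'E'
from h import *
plan(556.6,21.2,37.5,182.6)
E
```

```text
pos [556.3  21.1 155.1] yaw -177.5 linear total [-1.300e-03  5.000e-04  5.881e-01] len mm 118.0 spin total -0.0011 (or 3.9989 ) q6 -1.71 t 43.45
```

Request:
servo_tool:
  linear:
    - [0,0,0.06]
    - [0,0,0.12]
    - [0,0,0.15]
    - [0,0,0.12]
    - [0,0,0.08]
    - [0,0,0.03]
    - [0,0,0.02]
    - [0,0,0]
  spin: [0,0,0,0,0,0,0,0]

```text
time: 44.45
tool_pos: [556.7, 21.2, 39.5]
tcp_rot: [-3.142, 0.001, -3.098]
contact_force: [0.3, -0.0, 0.6]
grip_width: 55.0
finger_force: 30.0
```

Request:
servo_tool:
  linear:
    - [0,0,0.003]
    - [0,0,0.003]
    - [0,0,0]
    - [0,0,0]
    - [0,0,0]
    - [0,0,0]
    - [0,0,0]
    - [0,0,0]
  spin: [0,0,0,0,0,0,0,0]

```text
time: 45.45
tool_pos: [556.4, 21.3, 37.9]
tcp_rot: [3.141, 0.0, -3.098]
contact_force: [0.4, 0.0, -1.0]
grip_width: 54.9
finger_force: 30.0
```

Request:
servo_tool:
  linear:
    - [0,0,0.003]
    - [0,0,0.003]
    - [0,0,0]
    - [0,0,0]
    - [0,0,0]
    - [0,0,0]
    - [0,0,0]
    - [0,0,0]
  spin: [0,0,0,0,0,0,0,0]

```text
time: 46.45
tool_pos: [556.4, 21.2, 37.7]
tcp_rot: [-3.142, 0.001, -3.098]
contact_force: [-3.1, 0.8, 8.3]
grip_width: 55.3
finger_force: 30.0
```

Touching the block top. Release, rise, back off for a check.

Request:
servo_tool:
  linear:
    - [0,0,0]
    - [0,0,0]
    - [0,0,0]
    - [0,0,0]
    - [0,0,0]
    - [0,0,-0.08]
    - [0,0,-0.16]
    - [0,0,-0.2]
  spin: [0,0,0,0,0,0,0,0]
  hand: 0.5

```text
time: 47.45
tool_pos: [556.1, 21.3, 126.2]
tcp_rot: [3.141, -0.001, -3.098]
contact_force: [0.5, -0.9, 0.6]
grip_width: 68.8
finger_force: 0.0
```

Request:
servo_tool:
  linear:
    - [-0.04,-0.05,-0.1]
    - [-0.1,-0.07,-0.15]
    - [-0.1,-0.07,-0.15]
    - [-0.1,-0.05,-0.08]
    - [-0.08,-0.04,0]
    - [-0.03,-0.02,0]
    - [0,0,0]
    - [0,0,0]
  spin: [0,0,0,0,0,0,0,0]

```text
time: 48.45
tool_pos: [648.3, -34.4, 220.8]
tcp_rot: [3.141, -0.001, -3.097]
contact_force: [0.0, 0.8, -0.5]
grip_width: 68.6
finger_force: 0.0
```

```bash
python3 - <<'E'
from h import *
c=snap('wrist','w7'); cv2.imwrite('pics/w7b.png',cv2.resize(c['frame'],(800,600),interpolation=cv2.INTER_CUBIC)); snap('top','top7'); snap('scene','scene7')
E
```

```text
(no output)
```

View pics/w7b.png

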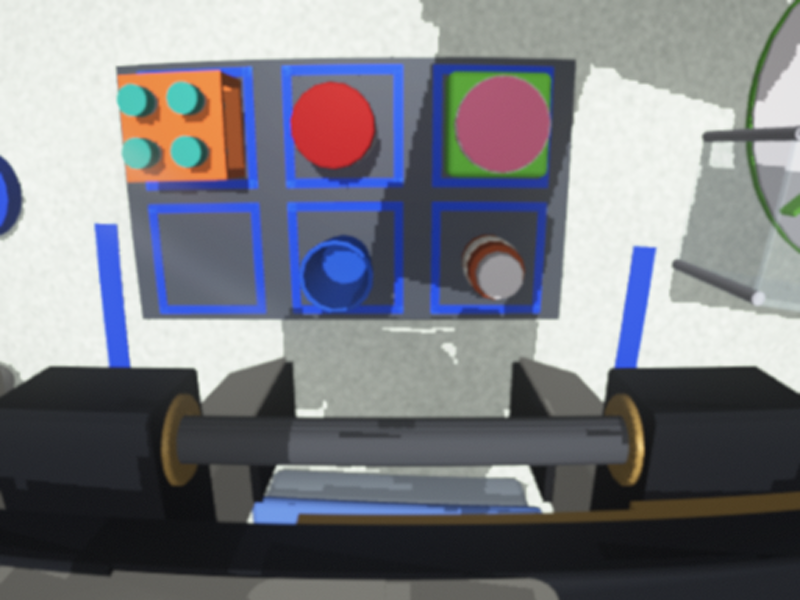

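View pics/scene7.png

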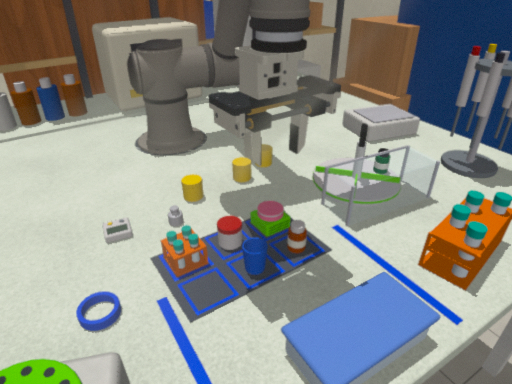

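All four items are standing in place: jar lid at (333,125), dish at (503,124), cup at (337,274) and amber cap at (499,275). Next I check centring numerically, relative to the squares in this picture.

```bash
python3 - <<'E'
from h import *
c=load('w7'); R=lambda p,z:ray(c,np.array(p)*.64,z)
th=np.radians(2.6);Q=np.array([[np.cos(th),-np.sin(th)],[np.sin(th),np.cos(th)]])
S={'jar':([(283,67),(403,66),(404,187),(289,188)],(333,125),52),'cup':([(289,204),(402,203),(404,314),(293,316)],(337,274),57),'amber':([(431,203),(548,203),(543,314),(432,315)],(499.5,275),62)}
for k,(q,p,z) in S.items():
    s=R(q,2).mean(0);o=R([p],z)[0]; print(k,s.round(1),o.round(1),'err',(Q.T@(o-s)).round(1))
s=R([(446,71),(552,70),(549,178),(446,178)],32).mean(0);o=R([(503,124)],48)[0];print('dish',s.round(1),o.round(1),(Q.T@(o-s)).round(1))
E
```

```text
jar [560.9 -77.9] [561.6 -79.4] err [ 0.7 -1.5]
cup [652.  -74.3] [649.6 -74.8] err [-2.4 -0.5]
amber [646.9  26.8] [644.6  23.7] err [-2.4 -3. ]
dish [555.8  20.8] [556.1  20.6] [ 0.3 -0.2]
```

```bash
python3 -c "
from plant import workorder
print(workorder.close_job())"
```

```text
the job is handed in; nothing more can be done
None
```

The mat is set out and handed in: jar, cup, amber bottle and dish are upright in their places, within about 4 mm of centre by the wrist camera, the green bottle still stands on the carousel, and the gripper is open and clear, after about 48 s on the robot's clock.

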